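# Reset the tripped breaker on the workshop's power distributor

### The job

The breaker with the yellow sticker on the power distributor has tripped: its black handle stands half-way. Reset it with light pushes of the fingertips: push its handle all the way to off (towards the robot and the sticker), then all the way back to on (away from the robot), and withdraw. Leave every other handle as it is, including the one that is switched off on purpose, and do not disturb the things lying on and around the box.

Things in the scene. Friction and masses are not known exactly. Their poses are not given: they have to be found in the camera images.
- distributor: Black rubber power distributor, fixed, 280 (x) by 400 (y) by 150 mm high. Origin: centre of its underside on the bench; z up, +x away from the robot (within 0.35 rad). Breakers stand in a row along y at x = -25 mm on its top, in a frame 6 mm high, 52 to 58 mm in x from the row. Behind, the clear window lies folded back, 11 mm high. Sockets and handles stick out of the sides below the top.
- breaker_yellow_face (a point): Centre of the white top face (45 mm in x, 53 in y) of the tripped three-pole breaker; 160 mm above the bench, 10 above the box top. Axes as the distributor's. Its yellow sticker (14 by 36 mm) lies 38 mm in -x. Its handle is a black bar 44 mm long in y, 9 thick, that turns about a y axis 5 mm below this point and reaches 21.5 mm from it. Neighbours' handles begin 31 mm off in y.
- breaker_blue_face (a point): The same point of the like three-pole breaker with the blue sticker; leave alone. The four stand in any order.
- breaker_green_face (a point): The same point of the like three-pole breaker with the green sticker; leave alone. The four stand in any order.
- breaker_red_face (a point): The same point of the like three-pole breaker with the red sticker; leave alone. The four stand in any order.
- breaker_rcd_face (a point): The same point of the earth-leakage switch (face 72 mm in y, grey handle bar 62 mm long, white sticker); leave alone.
- handle_yellow (a joint): Handle of the breaker with the yellow sticker: 0 = off (leaning towards the robot, -x), 0.90 rad = on (leaning away, +x), stops at both; 0.45 = upright, top 16 mm above the face; at either stop its top leans about 9 mm out, outermost edge 13 mm. No spring: it stays where it is left and takes about 3 to 7 N of push to move.
- handle_blue (a joint): Handle of the blue breaker, same values; starts and stays on.
- handle_green (a joint): Handle of the green breaker, same values; starts and stays on.
- handle_red (a joint): Handle of the red breaker, same values; starts and stays off.
- handle_rcd (a joint): Handle of the earth-leakage switch, same values; starts and stays on.
- screwdriver_grip (a point): Middle of the handle of a loose screwdriver, 190 mm long, lying along y on the robot's side of the box top, about 95 mm from the row, 26 mm high. Bystander.
- tin_mid (a point): Centre of a small loose tin, 38 mm across, 40 mm high, on the -y end of the box top. Bystander.
- plug_mid (a point): Half-way up a loose red plug, 60 mm across, 112 mm high, standing on the bench by the +y end of the box. Bystander.
- mug_mid (a point): Half-way up a loose blue mug, 80 mm across, 92 mm high, standing on the bench by the -y end of the box. Bystander.

How it is judged:
By the outcome, as a careful person would: the job done as asked, in the order asked, and still so for the second after the job is handed in, with the robot touching nothing.
It also fails if it takes over 45 s, if anything falls off the work surface, if the arm or the gripper's body presses on something with over 40 N, if the wrist force passes 120 N, or if a joint passes its speed limit or range.

### The arm

A 7-joint arm with a two-finger parallel gripper is mounted at the origin on the work surface. World frame = base frame: x ahead of the robot, y to its left, z up, the work surface at z = 0. Lengths are in m, angles in rad, forces in N, time in s.
With the tool pointing down it reaches from about 0.425 to 0.875 m from the base axis. Payload 4.7 kg.
Tool frame: the origin (TCP) lies between the finger pads; the fingertips stand 14 mm ahead of it and the grasp point (between the pads) lies 5 mm behind it; z points along the fingers, y is the line along which they close (so a half turn about z gives the same grasp; the last joint's range is limited). The gripper opens to 87 mm and grips with 3 to 60 N. Pads are 19 mm wide; open, the fingers measure 117 mm over their backs; the gripper's body (75 mm by 190 mm) begins 51 mm behind the grasp point.
Start: joints at [-1.286, 0.321, -0.07, 1.45, 0.023, 1.371, -0.057], TCP at [0.174, 0.626, 0.237] pointing down, gripper open.
Joint ranges: [-2.86, 2.86], [-0.3, 2.09], [-1.38, 1.24], [0.06, 2.45], [-1.56, 4.7], [0.09, 2.05], [-2.69, 2.69]. Speed limits (rad/s): [2.57, 2.57, 3.14, 3.14, 3.14, 3.14, 3.14].

### API

Orientations are given as a rotation vector (axis times angle).
In Python, from bench import get_state, get_image, camera_params, close_job gives the robot as it stands. The module is installed in compiled form; this text tells all that it offers.
- The arm moves only by the tool arm_command, never from a script. Its argument "motion" is a list of rows, each a list of 5 numbers: the finger opening in mm, from 0 to 87, then the shift along the tool's x, y, z in mm, then the turn about the tool's z in degrees. In form: [[gripper, x, y, z, spin], ...]. A call has 1 to 5 rows; each row is the pose to reach, as a shift and turn from the pose commanded when the call began, along the tool's axes at that moment; what a row does not reach only later rows make up. A row lasts 1/12 s, in which the tool goes at most 41.7 mm and 7.16 degrees, less where a joint would pass 70% of its speed; a pose out of reach is approached as far as the arm can. A call with a gripper value outside its range is refused whole. The fingers move at their own pace and stop on an object; "newtons" is the grip in N (left out, the last holds). Time passes only in rows, so rows that repeat a pose let the fingers close. It gives the time, the measured TCP pose, the force, the opening and the grip force at its end, in the units of the state.
- get_state(): the state, without advancing time (a new reading comes with each control period).
- get_image(name): name is "scene" or "top"; returns (picture, depth): 420x560x3 uint8, red, green, blue; 420x560 float32, m along the optical axis (not along the pixel's ray), 0 where there is no reading.
- camera_params(name): a dict with "intrinsics" (3x3 intrinsics, pixels), "D" ([k1, k2, p1, p2, k3] as OpenCV has them; the pictures are not rectified), "extrinsics" (4x4, takes a point from camera to world coordinates). Camera axes: x right, y down, z forward; pixel columns grow to the right and rows downward; lengths in m; the calibration is good to about 2 mm. A picture is of the moment at which its call begins. camera_params takes no time and is no camera call.
- close_job(): hands the job in; it is judged then, once.
The state is a dict: "time": time; "joint_positions": joint angles; "qd": joint speeds; "joint_torque": joint torques, N m; "position": TCP position; "tool_rot": TCP orientation; "ft_force": force on the tool from outside, world axes, zero at the start; "torque": the same for the moment, N m; "grip_width": opening from 0.0 (shut) to 1.0 (fully open); "grip_force": force on a finger pad.
Only numpy, scipy, OpenCV 4.12 (cv2) and the standard library are available. Lean on these libraries where they do the work, as an engineer would, in place of code of your own. Each camera call takes 0.05 s, during which the arm holds its last target. There are 200 camera calls.

## Working session

There is one attempt and no reset: what is moved stays moved. The work goes in short steps, Python scripts to look and compute and a tool call to move; the robot and the scene stay as the last step left them, time stands still between calls to the robot, and variables do not carry over. Pictures are saved under pics/ and viewed, at most 10 in all, crops included, and the job is handed in when it is done.

Besides the shell and the picture viewer there is one more tool, called after ">>>" as name(argument=value, ...), one argument or row to a line, values as JSON. arm_command: Moves the arm, as the interface text tells. Its arguments: {"type":"object","properties":{"motion":{"type":"array"},"newtons":{"type":"number"}},"required":["motion"]}

```bash
mkdir -p pics; cat > h.py <<'E'
import numpy as np, cv2
from bench import *
from scipy.spatial.transform import Rotation as R
def snap(n,f):
    p,d=get_image(n); cv2.imwrite(f'pics/{f}.png',cv2.cvtColor(p,cv2.COLOR_RGB2BGR)); np.save(f'pics/{f}.npy',d); return p,d
def ray(n,uv):
    c=camera_params(n); q=cv2.undistortPoints(np.array(uv,float).reshape(-1,1,2),np.array(c['intrinsics']),np.array(c['D'])).reshape(-1,2)
    T=np.array(c['extrinsics']); return T[:3,3],np.c_[q,np.ones(len(q))]@T[:3,:3].T
def onz(n,uv,z):
    o,r=ray(n,uv); return o+r*((z-o[2])/r[:,2])[:,None]
E
python3 - <<'E'
from h import *
for n in('scene','top'): snap(n,n+'0'); print(n,np.round(camera_params(n)['extrinsics'],3).tolist())
a=np.vstack([cv2.imread(f'pics/{n}0.png') for n in('scene','top')])
s=get_state();print(s['position'],s['tool_rot'],s['ft_force'],s['time'])
E
```

```text
scene [[0.407, 0.687, -0.602, 1.093], [0.913, -0.305, 0.27, -0.236], [0.002, -0.66, -0.751, 0.82], [0.0, 0.0, 0.0, 1.0]]
top [[0.001, -0.975, 0.221, 0.22], [-1.0, -0.0, 0.004, 0.022], [-0.004, -0.221, -0.975, 1.555], [0.0, 0.0, 0.0, 1.0]]
[0.17378793 0.62584575 0.23556391] [-4.23985409e-01 -3.11271788e+00  2.70401040e-03] [ 0.64165605  0.24264149 -0.04692654] 0.1
```

View pics/top0.png

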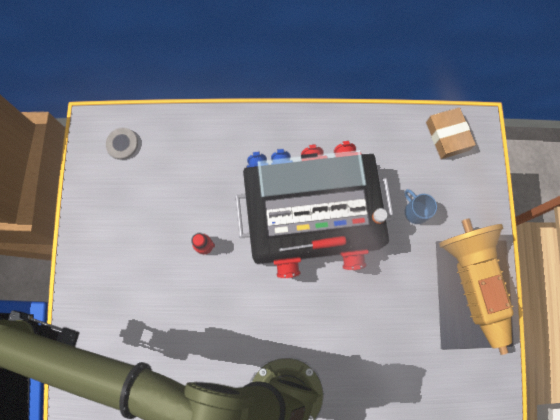

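View pics/scene0.png

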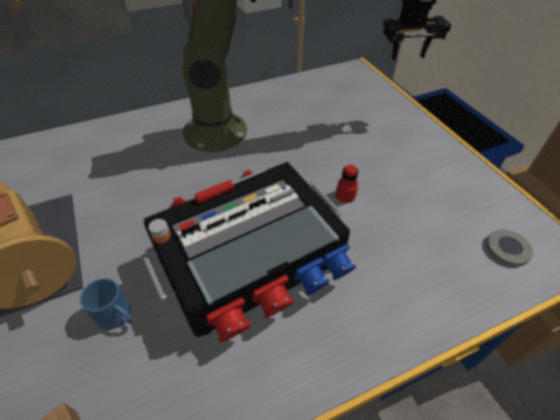

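The top view shows the stickers from left to right: white at about (281,230), yellow (304,227), green (321,225), blue (340,223) and red (358,221). The screwdriver is at (325,243), the tin at (380,215). Next I'll measure the stickers by colour.

```bash
python3 - <<'E'
from h import *
H={'yellow':(20,32),'green':(45,80),'blue':(105,125),'red':(0,6)}
box={'top':(262,215,372,238),'scene':(170,175,300,245)}
for n in('top','scene'):
    im=cv2.imread(f'pics/{n}0.png'); hsv=cv2.cvtColor(im,cv2.COLOR_BGR2HSV); x0,y0,x1,y1=box[n]
    P=[]
    for c,(a,b) in H.items():
        m=cv2.inRange(hsv,(a,110,70),(b,255,255)); k=np.zeros_like(m);k[y0:y1,x0:x1]=m[y0:y1,x0:x1]
        N,l,s,ce=cv2.connectedComponentsWithStats(k)
        for i in range(1,N):
            if s[i,4]>=12:
                p=onz(n,[ce[i]],.156)[0];print(n,c,s[i].tolist(),ce[i].round(1),p.round(4))
im=cv2.imread('pics/top0.png')[145:285,230:410]; a=cv2.resize(im,None,fx=4.2,fy=4.2,interpolation=cv2.INTER_CUBIC)
cv2.imwrite('pics/c.png',a)
E
```

```text
top yellow [297, 224, 12, 6, 55] [302.4 226.8] [ 0.4881 -0.0467  0.156 ]
top green [316, 223, 11, 4, 35] [321.1 224.6] [ 0.4944 -0.1005  0.156 ]
top blue [334, 221, 12, 4, 39] [339.4 222.5] [ 0.5007 -0.1536  0.156 ]
top red [353, 218, 12, 5, 38] [358.2 220.3] [ 0.5072 -0.2082  0.156 ]
top red [333, 236, 12, 2, 15] [339.2 236.8] [ 0.459  -0.1518  0.156 ]
scene yellow [243, 194, 14, 8, 57] [249.5 197.6] [ 0.4921 -0.0489  0.156 ]
scene green [223, 203, 13, 7, 38] [229.3 206.1] [ 0.4984 -0.102   0.156 ]
scene blue [201, 211, 15, 8, 53] [208.  214.8] [ 0.5043 -0.1555  0.156 ]
scene red [196, 180, 39, 22, 371] [214.1 190.7] [ 0.4355 -0.1195  0.156 ]
scene red [171, 197, 16, 10, 75] [178.1 201.1] [ 0.434  -0.2079  0.156 ]
scene red [179, 220, 16, 10, 84] [186.2 224.7] [ 0.5127 -0.2088  0.156 ]
```

View pics/c.png

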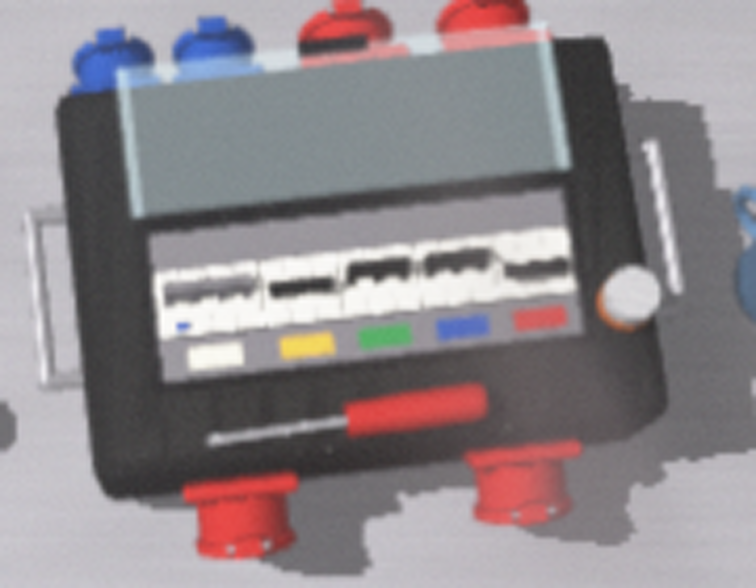

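The crop shows the order RCD, yellow, green, blue, red. Yellow's handle is upright at about crop (302,287). Yaw comes out at about +0.118 rad and the sticker spacing is 54 mm, which matches. The yellow face should be near (0.528, -0.0435).

```bash
cat >> h.py <<'E'
yaw=np.arctan2(.5072-.4881+.5127-.4921,.2082-.0467+.2088-.0489)
X=np.array([np.cos(yaw),np.sin(yaw),0]); Y=np.array([-X[1],X[0],0])
F=np.r_[(np.array([.4881,-.0467])+[.4921,-.0489])/2,.160]+.038*X*[1,1,0]
def to(w):
    s=get_state(); M=R.from_rotvec(s['tool_rot']).as_matrix()
    sp=np.degrees(np.arctan2(Y@M[:,0],Y@M[:,1]))
    print('tool shift mm',((w-s['position'])@M*1e3).round(1),'spin',-sp.round(1)); 
def rel():
    s=get_state();d=s['position']-F;print('box-frame TCP rel face mm',round(d@X*1e3,1),round(d@Y*1e3,1),'tip z',s['position'][2]-.014)
E
python3 - <<'E'
from h import *
print(yaw,F); to(np.array([.47,.32,.237])); to(F+.027*X+[0,0,.077])
E
```

```text
0.12289955875189089 [ 0.52781338 -0.04314156  0.16      ]
tool shift mm [-367.2 -215.5   -1. ] spin -22.6
tool shift mm [-5.450e+02 -5.396e+02 -5.000e-01] spin -22.6
```

>>> arm_command(
  motion=[
    [0, -30, -18, 0, 0],
    [0, -60, -36, 0, 0],
    [0, -90, -54, 0, 0],
    [0, -120, -72, 0, 0],
    [0, -150, -90, 0, 0],
  ],
  newtons=10,
)

```text
time: 0.52
position: [0.2952, 0.4979, 0.2361]
tool_rot: [-0.424, -3.113, 0.001]
ft_force: [0.3, 0.3, -0.2]
grip_width: 0.707
grip_force: 0.0
```

>>> arm_command(
  motion=[
    [0, -30, -18, 0, -2],
    [0, -60, -36, 0, -4],
    [0, -90, -54, 0, -6],
    [0, -120, -72, 0, -8],
    [0, -150, -90, 0, -10],
  ],
)

```text
time: 0.93
position: [0.4156, 0.371, 0.2363]
tool_rot: [-0.148, -3.138, 0.0]
ft_force: [0.9, 0.7, -0.1]
grip_width: 0.329
grip_force: 0.0
```

```bash
python3 - <<'E'
from h import *
print(get_state()['position'],get_state()['grip_width']);to(F+.027*X+[0,0,.077])
E
```

```text
[0.41556635 0.37104013 0.23627029] 0.3291129606903385
tool shift mm [-177.2 -395.9   -0.7] spin -12.5
```

>>> arm_command(
  motion=[
    [0, -16, -36, 0, -3],
    [0, -32, -72, 0, -6],
    [0, -48, -108, 0, -9],
    [0, -64, -144, 0, -12],
    [0, -80, -180, 0, -12.5],
  ],
)

```text
time: 1.35
position: [0.4772, 0.1837, 0.2363]
tool_rot: [0.195, -3.135, -0.0]
ft_force: [0.2, 1.1, -0.3]
grip_width: 0.019
grip_force: 0.0
```

```bash
python3 - <<'E'
from h import *
to(F+.027*X+[0,0,.077])
E
```

```text
tool shift mm [ -49.1 -231.4   -0.8] spin 0.1
```

>>> arm_command(
  motion=[
    [0, -7, -32, 0, 0],
    [0, -14, -64, 0, 0],
    [0, -21, -96, 0, 0],
    [0, -28, -128, 0, 0],
    [0, -35, -160, 0, 0],
  ],
)

```text
time: 1.77
position: [0.5314, 0.0296, 0.2364]
tool_rot: [0.191, -3.136, -0.0]
ft_force: [0.2, 0.1, -0.0]
grip_width: 0.005
grip_force: 0.0
```

>>> arm_command(
  motion=[
    [0, -6, -25, 0, 0],
    [0, -12, -45, 0, 0],
    [0, -14, -58, 0, 0],
    [0, -14, -58, 0, 0],
    [0, -14, -58, 0, 0],
  ],
)

```text
time: 2.18
position: [0.552, -0.0249, 0.2361]
tool_rot: [0.189, -3.135, -0.001]
ft_force: [0.1, -0.1, -0.5]
grip_width: 0.006
grip_force: 0.0
```

```bash
python3 - <<'E'
from h import *
rel();to(F+.027*X+[0,0,.077]); p,d=snap('scene','s1'); rel()
im=cv2.imread('pics/s1.png')[130:270,140:320]
cv2.imwrite('pics/s1c.png',cv2.resize(im,None,fx=4.2,fy=4.2,interpolation=cv2.INTER_CUBIC))
E
```

```text
box-frame TCP rel face mm 26.2 15.2 tip z 0.22210677014084068
tool shift mm [ -0.8 -15.2  -0.9] spin -0.1
box-frame TCP rel face mm 26.3 16.4 tip z 0.22215005785605166
```

View pics/s1c.png

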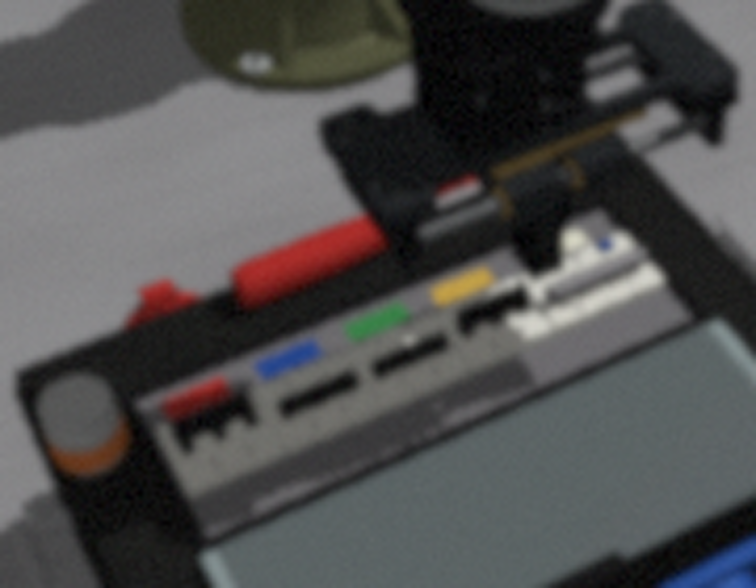

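The view shows the closed fingers hovering at about crop (540,250), just past yellow's handle (490,310) towards the RCD. I'll shift 16 mm in -y and lower.

>>> arm_command(
  motion=[
    [0, -1, -8, 0, 0],
    [0, -1, -16, 0, 0],
    [0, -1, -16, 15, 0],
    [0, -1, -16, 30, 0],
    [0, -1, -16, 30, 0],
  ],
)

```text
time: 2.65
position: [0.5535, -0.0404, 0.2039]
tool_rot: [0.192, -3.131, 0.0]
ft_force: [-0.6, 0.3, 0.0]
grip_width: 0.007
grip_force: 0.0
```

```bash
python3 - <<'E'
from h import *
rel();to(F+.027*X+[0,0,.021]); p,d=snap('scene','s2')
im=cv2.imread('pics/s2.png')[140:240,190:310]
cv2.imwrite('pics/s2c.png',cv2.resize(im,None,fx=5.5,fy=5.5,interpolation=cv2.INTER_CUBIC))
E
```

```text
box-frame TCP rel face mm 25.8 -0.5 tip z 0.18994836447091662
tool shift mm [-1.3  0.5 22.9] spin -0.0
```

View pics/s2c.png

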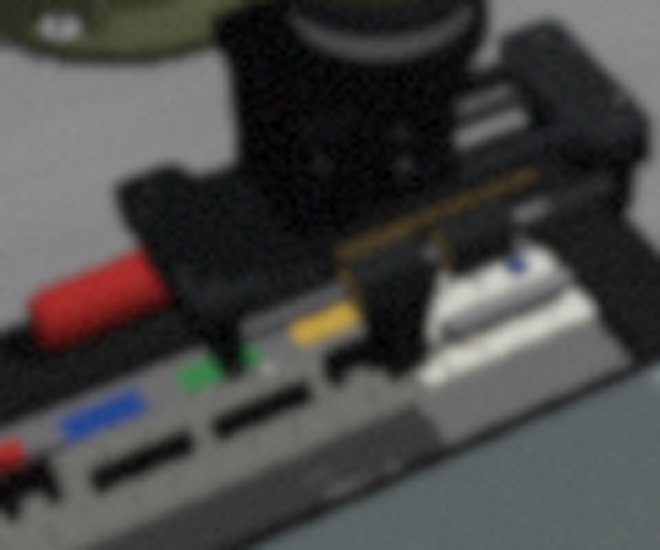

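The fingertips at about (395,360) are on the window side of the upright handle, with room between them. Lowering.

>>> arm_command(
  motion=[
    [0, 0, 0, 6, 0],
    [0, 0, 0, 12, 0],
    [0, 0, 0, 18, 0],
    [0, 0, 0, 22, 0],
    [0, 0, 0, 22, 0],
  ],
)

```text
time: 3.12
position: [0.5547, -0.0403, 0.1835]
tool_rot: [0.192, -3.134, 0.0]
ft_force: [-0.6, -0.3, 1.3]
grip_width: 0.002
grip_force: 0.0
```

```bash
python3 - <<'E'
from h import *
rel();to(F+[0,0,.021])
E
```

```text
box-frame TCP rel face mm 27.0 -0.5 tip z 0.1695323264958759
tool shift mm [27.   0.4  2.6] spin -0.0
```

>>> arm_command(
  motion=[
    [0, 3, 0, 1, 0],
    [0, 6, 0, 2, 0],
    [0, 8, 0, 2, 0],
    [0, 10, 0, 2, 0],
    [0, 12, 0, 2, 0],
  ],
)

```text
time: 3.53
position: [0.5432, -0.0419, 0.1828]
tool_rot: [-0.191, 3.135, 0.0]
ft_force: [0.8, 0.1, 0.2]
grip_width: 0.006
grip_force: 0.0
```

>>> arm_command(
  motion=[
    [0, 1, 0, 0, 0],
    [0, 2, 0, 0, 0],
    [0, 3, 0, 0, 0],
    [0, 4, 0, 0, 0],
  ],
)

```text
time: 3.87
position: [0.5406, -0.0422, 0.1831]
tool_rot: [-0.192, 3.133, -0.0]
ft_force: [4.2, 0.3, 0.3]
grip_width: 0.009
grip_force: 2.0
```

```bash
python3 - <<'E'
from h import *
rel()
E
```

```text
box-frame TCP rel face mm 12.8 -0.6 tip z 0.16913727163854853
```

>>> arm_command(
  motion=[
    [0, 1, 0, 0, 0],
    [0, 2, 0, 0, 0],
    [0, 3, 0, 0, 0],
    [0, 3, 0, 0, 0],
  ],
)

```text
time: 4.2
position: [0.537, -0.0427, 0.1833]
tool_rot: [-0.191, 3.134, 0.0]
ft_force: [3.7, 1.0, 3.2]
grip_width: 0.003
grip_force: 2.4
```

>>> arm_command(
  motion=[
    [0, 1, 0, 0, 0],
    [0, 2, 0, 0, 0],
    [0, 2, 0, 0, 0],
  ],
)

```text
time: 4.45
position: [0.5346, -0.043, 0.183]
tool_rot: [-0.191, 3.135, 0.0]
ft_force: [4.0, 0.4, 4.9]
grip_width: 0.008
grip_force: 2.8
```

```bash
python3 - <<'E'
from h import *
rel()
E
```

```text
box-frame TCP rel face mm 6.8 -0.7 tip z 0.16904875507358277
```

>>> arm_command(
  motion=[
    [0, 1, 0, 0, 0],
    [0, 2, 0, 0, 0],
    [0, 2, 0, 0, 0],
  ],
)

```text
time: 4.7
position: [0.5343, -0.043, 0.1833]
tool_rot: [-0.191, 3.131, -0.0]
ft_force: [9.1, 0.1, 3.3]
grip_width: 0.001
grip_force: 4.3
```

>>> arm_command(
  motion=[
    [0, 1, 0, 0, 0],
    [0, 1, 0, 0, 0],
    [0, 1, 0, 0, 0],
  ],
)

```text
time: 4.95
position: [0.5341, -0.043, 0.1834]
tool_rot: [-0.192, 3.129, -0.0]
ft_force: [10.1, 1.4, 1.9]
grip_width: 0.006
grip_force: 5.0
```

```bash
python3 - <<'E'
from h import *
rel()
E
```

```text
box-frame TCP rel face mm 6.3 -0.6 tip z 0.16937533879458566
```

The position has stalled and the force doubled, so the handle is at its stop. One firmer millimetre, then back off, rise and look.

>>> arm_command(
  motion=[
    [0, 1, 0, 0, 0],
    [0, 2, 0, 0, 0],
    [0, 2, 0, 0, 0],
  ],
)

```text
time: 5.2
position: [0.5338, -0.043, 0.1836]
tool_rot: [-0.192, 3.125, -0.001]
ft_force: [14.7, 1.7, -1.6]
grip_width: 0.004
grip_force: 6.3
```

>>> arm_command(
  motion=[
    [0, -10, 0, 0, 0],
    [0, -18, 0, 0, 0],
    [0, -18, 0, -20, 0],
    [0, -18, 0, -40, 0],
    [0, -18, 0, -40, 0],
  ],
)

```text
time: 5.62
position: [0.5477, -0.0418, 0.2246]
tool_rot: [-0.191, 3.136, -0.0]
ft_force: [1.3, -0.6, 0.3]
grip_width: 0.005
grip_force: 0.0
```

```bash
python3 - <<'E'
from h import *
rel();to(F-.030*X+[0,0,.060]); p,d=snap('scene','s3')
im=cv2.imread('pics/s3.png')[150:250,170:310]
cv2.imwrite('pics/s3c.png',cv2.resize(im,None,fx=5.5,fy=5.5,interpolation=cv2.INTER_CUBIC))
E
```

```text
box-frame TCP rel face mm 19.9 -1.1 tip z 0.2105672547739734
tool shift mm [49.9  1.   4.6] spin -0.1
```

View pics/s3c.png

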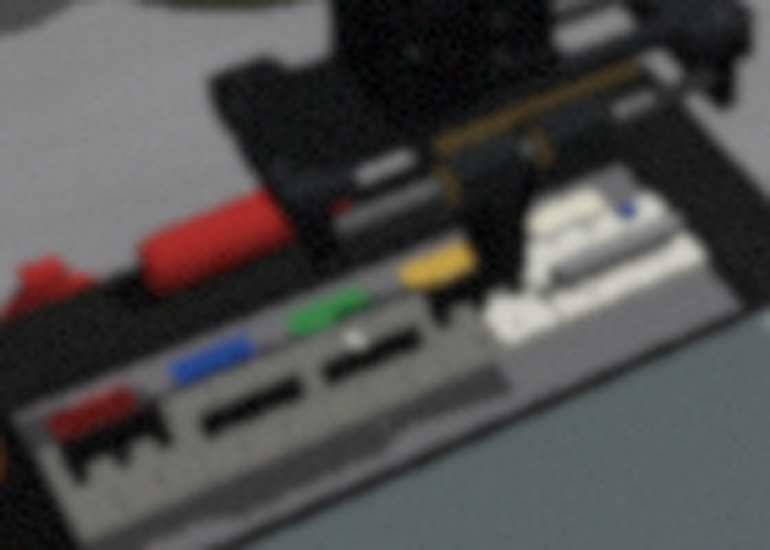

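Yellow's handle at about (455,295) now hides its sticker edge and shows its ribs, just as the red one does, so it is off. I'll cross above it to the robot's side.

>>> arm_command(
  motion=[
    [0, 15, 1, 0, 0],
    [0, 30, 1, 0, 0],
    [0, 42, 1, 0, 0],
    [0, 52, 1, 0, 0],
    [0, 52, 1, 0, 0],
  ],
)

```text
time: 6.08
position: [0.4929, -0.0471, 0.2212]
tool_rot: [0.19, -3.132, -0.001]
ft_force: [0.9, 0.4, -1.0]
grip_width: 0.007
grip_force: 0.0
```

>>> arm_command(
  motion=[
    [0, 0, 0, 12, 0],
    [0, 0, 0, 24, 0],
    [0, 0, 0, 36, 0],
    [0, 0, 0, 42, 0],
    [0, 0, 0, 42, 0],
  ],
)

```text
time: 6.5
position: [0.4943, -0.0467, 0.1779]
tool_rot: [0.191, -3.131, 0.001]
ft_force: [-0.4, -0.9, -0.7]
grip_width: 0.005
grip_force: 0.0
```

```bash
python3 - <<'E'
from h import *
rel();to(F-.020*X+[0,0,.022])
E
```

```text
box-frame TCP rel face mm -33.7 0.6 tip z 0.16388073147511278
tool shift mm [-13.7  -0.6  -4.2] spin -0.1
```

>>> arm_command(
  motion=[
    [0, -2, 0, -2, 0],
    [0, -4, 0, -5, 0],
    [0, -6, 0, -5, 0],
    [0, -8, 0, -5, 0],
    [0, -10, 0, -5, 0],
  ],
)

```text
time: 6.92
position: [0.5039, -0.0458, 0.1861]
tool_rot: [0.191, -3.131, -0.0]
ft_force: [-11.2, -1.7, 10.5]
grip_width: 0.007
grip_force: 6.8
```

>>> arm_command(
  motion=[
    [0, -2, 0, 0, 0],
    [0, -4, 0, 0, 0],
    [0, -6, 0, 0, 0],
    [0, -8, 0, 0, 0],
    [0, -8, 0, 0, 0],
  ],
)

```text
time: 7.33
position: [0.5135, -0.0451, 0.1862]
tool_rot: [0.191, -3.136, 0.001]
ft_force: [-3.9, -1.3, 3.6]
grip_width: 0.004
grip_force: 2.1
```

```bash
python3 - <<'E'
from h import *
rel()
E
```

```text
box-frame TCP rel face mm -14.5 -0.2 tip z 0.17215582539492405
```

The tip rode up a little (0.172), so I'll back off, lower 4 mm and push on.

>>> arm_command(
  motion=[
    [0, 3, 0, 0, 0],
    [0, 3, 0, 4, 0],
    [0, 3, 0, 4, 0],
    [0, 0, 0, 4, 0],
    [0, -2, 0, 4, 0],
  ],
)

```text
time: 7.75
position: [0.5141, -0.0442, 0.181]
tool_rot: [0.191, -3.132, -0.001]
ft_force: [-5.4, -0.6, 4.4]
grip_width: 0.007
grip_force: 3.1
```

>>> arm_command(
  motion=[
    [0, -1, 0, 0, 0],
    [0, -2, 0, 0, 0],
    [0, -3, 0, 0, 0],
    [0, -3, 0, 0, 0],
  ],
)

```text
time: 8.08
position: [0.5169, -0.0439, 0.181]
tool_rot: [0.191, -3.132, -0.001]
ft_force: [-7.1, -0.0, 3.0]
grip_width: 0.004
grip_force: 3.7
```

```bash
python3 - <<'E'
from h import *
rel()
E
```

```text
box-frame TCP rel face mm -10.9 0.6 tip z 0.16704666375904176
```

>>> arm_command(
  motion=[
    [0, -1, 0, 0, 0],
    [0, -2, 0, 0, 0],
    [0, -2, 0, 0, 0],
  ],
)

```text
time: 8.33
position: [0.5173, -0.0438, 0.1809]
tool_rot: [0.191, -3.128, -0.001]
ft_force: [-11.5, 0.4, 6.6]
grip_width: 0.007
grip_force: 6.4
```

>>> arm_command(
  motion=[
    [0, -1, 0, 0, 0],
    [0, -2, 0, 0, 0],
    [0, -2, 0, 0, 0],
  ],
)

```text
time: 8.58
position: [0.5175, -0.0438, 0.1808]
tool_rot: [0.19, -3.124, -0.002]
ft_force: [-16.1, -1.0, 9.5]
grip_width: 0.007
grip_force: 9.4
```

```bash
python3 - <<'E'
from h import *
rel()
E
```

```text
box-frame TCP rel face mm -10.3 0.6 tip z 0.16676268708521216
```

It stalls at -10.3 mm, where the geometry expects about -10.1, so it is at the stop. Withdrawing.

>>> arm_command(
  motion=[
    [0, 10, 0, 0, 0],
    [0, 18, 0, 0, 0],
    [0, 18, 0, 0, 0],
    [0, 18, 0, -20, 0],
    [0, 18, 0, -40, 0],
  ],
)

```text
time: 9.0
position: [0.5044, -0.0454, 0.2214]
tool_rot: [0.192, -3.135, -0.0]
ft_force: [1.0, -0.2, 0.5]
grip_width: 0.01
grip_force: 0.0
```

>>> arm_command(
  motion=[
    [0, 0, 0, -30, 0],
    [0, 0, 0, -60, 0],
    [0, 0, 20, -80, 0],
    [0, 0, 50, -80, 0],
    [0, 0, 80, -80, 0],
  ],
)

```text
time: 9.42
position: [0.4965, 0.0342, 0.304]
tool_rot: [-0.187, 3.13, 0.002]
ft_force: [0.1, 1.2, -0.8]
grip_width: 0.005
grip_force: 0.0
```

>>> arm_command(
  motion=[
    [0, 0, 30, 0, 0],
    [0, 0, 60, 0, 0],
    [0, 0, 80, 0, 0],
    [0, 0, 80, 0, 0],
    [0, 0, 80, 0, 0],
  ],
)

```text
time: 9.83
position: [0.4854, 0.1145, 0.3017]
tool_rot: [-0.196, 3.134, 0.0]
ft_force: [0.1, -0.6, -1.2]
grip_width: 0.005
grip_force: 0.0
```

```bash
python3 - <<'E'
from h import *
rel(); snap('scene','s4'); snap('top','t4')
f=lambda n,a,b,c,d:cv2.resize(cv2.imread(f'pics/{n}.png')[a:b,c:d],(700,298),interpolation=cv2.INTER_CUBIC)
cv2.imwrite('pics/f.png',np.vstack([f('s4',175,245,150,314),f('t4',195,255,250,391)]))
E
```

```text
box-frame TCP rel face mm -22.7 161.7 tip z 0.2876898446806629
```

View pics/f.png

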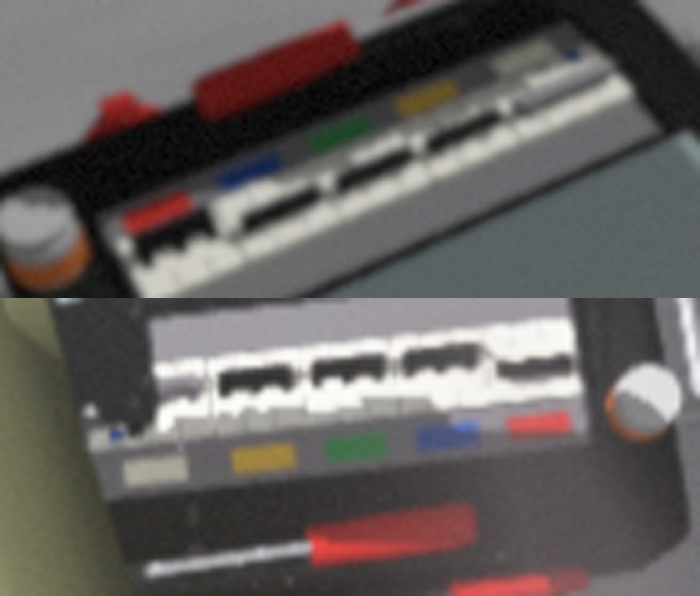

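Both views show yellow's handle (scene crop (465,130), top crop (258,380)) leaning away like the green and blue ones. Red is still off, the RCD is still on, and the screwdriver and tin are in place.

```bash
python3 -c "
from bench import *
print(close_job())"
```

```text
the job is handed in; nothing more can be done
None
```

The yellow breaker's handle was pushed to off and then back to on, the arm was withdrawn clear, and the job was handed in at about 10 s; the last pictures showed every other handle, the screwdriver and the tin as they were (I didn't re-check the plug and mug).

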